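# Heft two stock boxes and sort brass from acrylic

### The arm

A 6-joint arm with a two-finger parallel gripper is mounted at the origin on the work surface. World frame = base frame: x ahead of the robot, y to its left, z up, the work surface at z = 0. Lengths are in m, angles in rad, forces in N, time in s.
With the tool pointing down it reaches from about 0.3 to 0.75 m from the base axis. Payload 8.5 kg.
Tool frame: the origin (TCP) lies midway between the tips of the shut fingers; the grasp point (between the pads) lies 19 mm behind it; z points along the fingers, y is the line along which they close (so a half turn about z gives the same grasp; the last joint's range is limited). The gripper opens to 88 mm and grips with 3 to 60 N. Pads are 18 mm wide; open, the fingers measure 123 mm over their backs; the gripper's body (75 mm by 187 mm) begins 45 mm behind the grasp point.
Start: joints at [1.052, 0.381, 1.297, -0, 1.464, -0.215], TCP at [0.165, 0.525, 0.201] pointing down, gripper open.
Joint ranges: [-3.11, 3.11], [-0.89, 2.33], [0.22, 2.48], [-1.42, 4.56], [0.17, 2.85], [-2.88, 2.88]. Speed limits (rad/s): [2.39, 2.39, 3.14, 3.14, 3.14, 3.14].

### API

Orientations are given as a rotation vector (axis times angle).
In Python, from plant import arm gives the robot as it stands.
- The arm moves only by the shell command python3 -m crank 'ROWS' [FORCE]. ROWS is a JSON object of lists of equal length, an entry for each row: "twist": the turn, a rotation vector about the tool's x, y, z in degrees, a list of three; "translation": the shift along the tool's x, y, z in m, a list of three; "gripper": the finger opening in m, from 0 to 0.0881. In form: {"twist": [[wx, wy, wz], ...], "translation": [[tx, ty, tz], ...], "gripper": [gripper, ...]}. A call has 1 to 8 rows; each row is the pose to reach, as a shift and turn from the pose commanded when the call began, along the tool's axes at that moment; what a row does not reach only later rows make up. A row lasts 1/12 s, in which the tool goes at most 41.7 mm and 7.16 degrees, less where a joint would pass 70% of its speed; a pose out of reach is approached as far as the arm can. A call with a gripper value outside its range is refused whole. The fingers move at their own pace and stop on an object; FORCE is the grip in N (left out, the last holds). Time passes only in rows, so rows that repeat a pose let the fingers close. It gives the time, the measured TCP pose, the force, the opening and the grip force at its end, in the units of the state.
- arm.observe(): the state, without advancing time (a new reading comes with each control period).
- arm.get_image(name): name is "scene" or "top" or "wrist"; returns the picture (480x640x3 uint8, red, green, blue); there is no depth.
- arm.get_calibration(name): a dict with "K" (3x3 intrinsics, pixels), "cam_to_world" (4x4, takes a point from camera to world coordinates); the wrist camera has in their place "mount" (4x4, takes a point from camera to tool coordinates, whose origin is the TCP and whose axes are the flange's). Camera axes: x right, y up, looking along -z (the intrinsics and any distortion apply to the point x, -y, -z); pixel columns grow to the right and rows downward; lengths in m; the calibration is good to about 2 mm. A picture is of the moment at which its call begins: read the wrist's pose just before it. get_calibration takes no time and is no camera call.
- arm.hand_in(): hands the job in; it is judged then, once.
Trained networks look in the newest picture that a camera, given by its name, has taken for a name from the list of things; names that differ only in an ending like _2 or _b are one class to them, and where a whole thing is asked for, a point or a joint stands for the part that bears it (a point fixed in the world has none). Each returns a list of dicts, best first, with "p" (0 to 1); they miss things now and then, are a little off and sometimes report something else, mostly with a low value. They report only what shows in the picture. A call takes as long as a camera call. They do not tell look-alikes from the thing itself.
- arm.boxes_of(label, camera): "xyz" ([x, y, z] in m, in world coordinates, good to about 4 mm: the middle of the surface that is visible of it).
- arm.place_of(label, camera): "xyz" ([x, y, z] in m, in world coordinates, good to about 4 mm: a listed point, or the origin of a listed thing).
The state is a dict: "clock": time; "q": joint angles; "joint_vel": joint speeds; "joint_torque": joint torques, N m; "tcp_pos": TCP position; "eef_rot": TCP orientation; "ft_force": force on the tool from outside, world axes, zero at the start; "ft_torque": the same for the moment, N m; "gripper_width": finger opening in m; "finger_force": force on a finger pad.
Only numpy, scipy, OpenCV 4.12 (cv2) and the standard library are available. Lean on these libraries where they do the work, as an engineer would, in place of code of your own. Each camera call takes 0.05 s, during which the arm holds its last target. There are 200 camera calls.

### The job

The two lidded grey stock boxes look alike, but each holds either a heavy brass slug or a light acrylic one (both may hold the same). Take one box at a time: pinch the knob on its front end and lift just that end about a centimetre, leaving its back edge on the bench, to feel which it is, then slide it, never lifted clear of the bench, into a free lane of the blue steel rack if it is heavy or of the plywood rack if it is light, gently and fully home against the back stop, and only then turn to the other box. Leave both boxes flat on the bench in their lanes and everything else where it is.

Things in the scene. Friction and masses are not known exactly. Their poses are not given: they have to be found in the camera images.
- box_a_centre (a point): one of two look-alike stock boxes: closed, grey plastic with a white lid, 100 long (x) x 70 wide (y) x 56 high; the point is the middle of the box, 28 above its underside. Its x axis runs from the front end (with the knob) to the plain back end, z up
- box_a_knob (a point): centre of the red ball knob, 26 across, on the middle of that box's front end: 24 in front of the end face (74 in front of the box's middle), 36 above the bench. Pinched from above by its two sides (across y) it swivels in the fingers, with some drag, as the end is lifted; a firm grip (40 N or more) keeps the box from slewing when it is slid
- box_a_back (a point): middle of that box's lower back edge, 50 behind the box's middle, on its underside
- box_a: the same box; origin at the centre of its underside. A slug at its middle makes the whole box 0.81 to 0.98 kg (brass) or 0.23 to 0.26 kg (acrylic). Lifted by the knob, its back edge staying on the bench, it pulls the fingers down with 3.3 to 6 N (brass) or 1 to 2.8 N (acrylic) beyond the reading with nothing held; the lighter the grip, the lower in its range. Closing on the knob can itself press it down by some 5 N
- box_b_centre (a point): the other of two look-alike stock boxes: closed, grey plastic with a white lid, 100 long (x) x 70 wide (y) x 56 high; the point is the middle of the box, 28 above its underside. Its x axis runs from the front end (with the knob) to the plain back end, z up
- box_b_knob (a point): centre of the red ball knob, 26 across, on the middle of that box's front end: 24 in front of the end face (74 in front of the box's middle), 36 above the bench. Pinched from above by its two sides (across y) it swivels in the fingers, with some drag, as the end is lifted; a firm grip (40 N or more) keeps the box from slewing when it is slid
- box_b_back (a point): middle of that box's lower back edge, 50 behind the box's middle, on its underside
- box_b: the same box; origin at the centre of its underside. A slug at its middle makes the whole box 0.81 to 0.98 kg (brass) or 0.23 to 0.26 kg (acrylic). Lifted by the knob, its back edge staying on the bench, it pulls the fingers down with 3.3 to 6 N (brass) or 1 to 2.8 N (acrylic) beyond the reading with nothing held; the lighter the grip, the lower in its range. Closing on the knob can itself press it down by some 5 N
- steel_rack_stop (a point): blue-painted steel rack, for the heavy boxes, screwed to the bench. The point is the middle of the foot of its back stop's inner face; x points out through the back (away from the robot), so boxes are slid in towards +x, knob end last; a box that is home has its middle at x = -50, on a lane's centre line
- steel_rack: the same rack, same origin and axes: open on top and in front, no floor (boxes stand on the bench). Two lanes, each 86 wide, centre lines at y = +47 and -47, between three walls 8 thick, 36 high, reaching 74 forward of the back stop (196 wide, 45 high, 10 thick)
- wood_rack_stop (a point): pale plywood rack, for the light boxes, screwed to the bench. The point is the middle of the foot of its back stop's inner face; x points out through the back (away from the robot), so boxes are slid in towards +x, knob end last; a box that is home has its middle at x = -50, on a lane's centre line
- wood_rack: the same rack, same origin and axes: open on top and in front, no floor (boxes stand on the bench). Two lanes, each 86 wide, centre lines at y = +47 and -47, between three walls 8 thick, 36 high, reaching 74 forward of the back stop (196 wide, 45 high, 10 thick)
- table: the wooden bench top, its upper face at z = 0
- jewellers_saw: bystander: jeweller's saw lying flat (260 x 90 x 26), wooden handle
- pliers: bystander: pliers with green grips, lying (170 x 50 x 12)
- flat_file: bystander: flat file with black handle and red ferrule, lying (270 x 22 x 22)
- compound_tin: bystander: round metal tin, 62 across, 28 high; origin at the centre of its underside
- wax_block: bystander: blue wax block, 60 x 45 x 25; origin at the centre of its underside
- pickle_jar: bystander: jar with a white cap, 64 across, 85 high; origin at the centre of its underside
Not all that is in view belongs to the job. What is shaped like the box_b but pink or purple is not meant.

How it is judged:
By the outcome, as a careful person would: the job done as asked, in the order asked, and still so for the second after the job is handed in, with the robot touching nothing.
It also fails if it takes over 64 s, if anything falls off the work surface, if the arm or the gripper's body presses on something with over 40 N, if the wrist force passes 120 N, or if a joint passes its speed limit or range.

## Working session

There is one attempt and no reset: what is moved stays moved. The work goes in short steps, Python scripts to look and compute and a shell command to move; the robot and the scene stay as the last step left them, time stands still between calls to the robot, and variables do not carry over. Pictures are saved under pics/ and viewed, at most 10 in all, crops included, and the job is handed in when it is done.

```bash
mkdir -p pics; ls; cat > h.py <<'E'
import numpy as np,cv2
from plant import arm
from scipy.spatial.transform import Rotation as R
def pix(name,p):
    c=arm.get_calibration(name);T=np.linalg.inv(np.array(c["cam_to_world"]));K=np.array(c["K"])
    q=T[:3,:3]@np.array(p)+T[:3,3]; u=K@np.array([q[0],-q[1],-q[2]]); return u[:2]/u[2]
def ray(name,uv,z):
    c=arm.get_calibration(name);T=np.array(c["cam_to_world"]);K=np.array(c["K"])
    d=np.linalg.inv(K)@np.array([uv[0],uv[1],1.]); d=T[:3,:3]@np.array([d[0],-d[1],-d[2]]);o=T[:3,3]
    return o+d*(z-o[2])/d[2]
def tool(target):
    s=arm.observe();r=R.from_rotvec(s["eef_rot"]);return r.inv().apply(np.array(target)-s["tcp_pos"])
E
python3 - <<'E'
from h import *
s=arm.observe();print(s)
for n in("scene","top"):
    im=arm.get_image(n);cv2.imwrite(f"pics/{n}0.png",im[:,:,::-1])
    c=arm.get_calibration(n);print(n,c)
    for l in("box_a_centre","box_a_knob","box_a_back","steel_rack_stop","wood_rack_stop","steel_rack","wood_rack","pickle_jar","compound_tin","wax_block","pliers","jewellers_saw","flat_file"):
        print(l,[(np.round(d["xyz"],3).tolist(),round(d["p"],2),pix(n,d["xyz"]).round().tolist()) for d in arm.place_of(l,n)])
E
```

```text
pics
{'clock': 0.0, 'q': array([ 1.05169861e+00,  3.81216208e-01,  1.29822563e+00,  3.09367215e-05,
        1.46360221e+00, -2.15334537e-01]), 'joint_vel': array([-3.02182301e-06, -3.54217786e-04,  1.88861670e-05,  1.79938011e-03,
        8.82769891e-04, -8.45978380e-04]), 'joint_torque': array([ 7.08431198e-04, -4.37938786e+01, -2.24551052e+01,  7.13426038e-02,
        3.52991628e-02, -9.20965363e-05]), 'tcp_pos': array([0.16436182, 0.52453222, 0.2005388 ]), 'eef_rot': array([-4.75239603e-01, -3.10488215e+00,  2.11013358e-03]), 'ft_force': array([ 0.4603882 , -0.02579526, -0.40468433]), 'ft_torque': array([-0.01181642,  0.02245999, -0.00218958]), 'finger_force': 0.0, 'gripper_width': 0.08824601063085567}
scene {'K': array([[477.66770065,   0.        , 318.39408731],
       [  0.        , 477.66770065, 235.97079479],
       [  0.        ,   0.        ,   1.        ]]), 'cam_to_world': array([[-0.75196524, -0.56455196,  0.34033713,  0.94115635],
       [ 0.65919097, -0.64089636,  0.39334352,  0.43664505],
       [-0.00394203,  0.52012782,  0.85407934,  1.14090502],
       [ 0.        
[... 1862 characters left out ...]
0.001], 0.67, [335.0, 175.0]), ([0.73, -0.146, 0.002], 0.66, [335.0, 175.0])]
steel_rack [([0.709, 0.137, -0.001], 0.93, [236.0, 181.0])]
wood_rack [([0.732, -0.145, -0.001], 0.83, [335.0, 175.0]), ([0.505, 0.242, 0.003], 0.34, [196.0, 251.0])]
pickle_jar []
compound_tin [([0.665, 0.354, -0.005], 0.75, [159.0, 195.0]), ([0.711, 0.135, -0.002], 0.63, [237.0, 180.0])]
wax_block [([0.671, -0.357, -0.003], 0.92, [409.0, 197.0])]
pliers [([0.607, 0.476, -0.0], 0.85, [114.0, 214.0]), ([0.734, -0.142, -0.001], 0.66, [334.0, 174.0])]
jewellers_saw [([0.342, 0.462, -0.004], 0.73, [114.0, 308.0]), ([0.709, 0.136, 0.002], 0.45, [236.0, 181.0])]
flat_file [([0.346, -0.478, 0.001], 0.96, [454.0, 312.0])]
```

View pics/scene0.png

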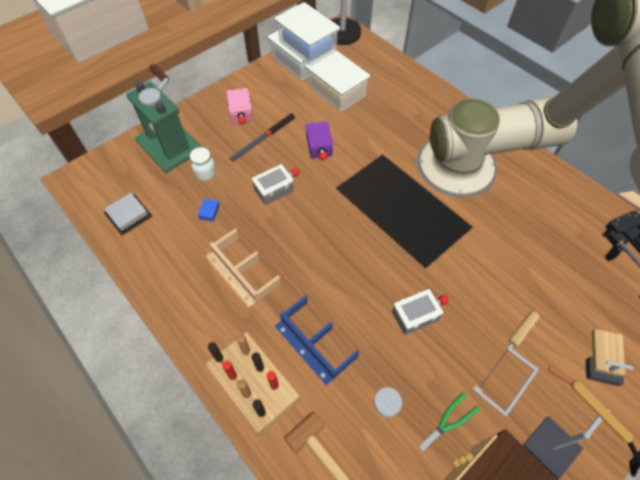

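View pics/top0.png

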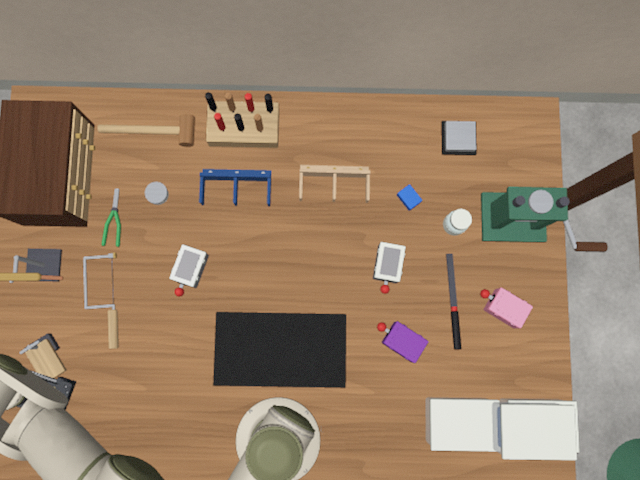

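The scene and top pictures show two grey/white boxes, A at top (188,266) and B at top (390,262), each with a red knob. The decoys are purple at top (405,342) and pink at top (510,308). The blue rack is at top (236,185), the plywood rack at top (335,180), and all four lanes are empty. I choose the two white-lidded ones. Next I refine the measurements with colour segmentation and check the choice in a crop.

```bash
cat >> h.py <<'E'
def seg(name,im,kind,roi):
    hsv=cv2.cvtColor(im,cv2.COLOR_RGB2HSV);h,s,v=[hsv[...,i].astype(int) for i in range(3)]
    m={"red":((h<8)|(h>172))&(s>150)&(v>90),"white":(s<40)&(v>170),"blue":(h>105)&(h<128)&(s>110),"grey":(s<45)&(v>110)}[kind].astype(np.uint8)
    k=np.zeros_like(m);x0,y0,x1,y1=roi;k[y0:y1,x0:x1]=m[y0:y1,x0:x1];return k
E
python3 - <<'E'
from h import *
im={n:cv2.imread(f"pics/{n}0.png")[:,:,::-1] for n in("scene","top")}
rois={"A":{"scene":(385,280,460,335),"top":(160,235,215,302)},"B":{"scene":(245,160,305,205),"top":(365,235,415,297)}}
for b in rois:
  for n in rois[b]:
    I=np.ascontiguousarray(im[n]);r=rois[b][n]
    m=seg(n,I,"red",r);ys,xs=np.nonzero(m);print(b,n,"knob",len(xs),xs.mean(),ys.mean(),ray(n,(xs.mean(),ys.mean()),.036).round(4))
    m=seg(n,I,"white",r);cs=cv2.findContours(m,0,2)[0];c=max(cs,key=cv2.contourArea);
    P=cv2.boxPoints(cv2.minAreaRect(c));h=.056
    W=np.array([ray(n,p,h)[:2] for p in c[:,0].astype(float)]).astype(np.float32)*1000
    print("  lid",cv2.minAreaRect(W))
for l,n in(("box_b_centre","top"),("box_b_knob","top"),("box_b_centre","scene"),("box_b_knob","scene"),("wood_rack_stop","scene")):
    print(l,[(np.round(d["xyz"],3).tolist(),round(d["p"],2)) for d in arm.place_of(l,n)])
t=im["top"]; a=cv2.resize(t[150:310,150:420],None,fx=2.9,fy=2.9,interpolation=2);cv2.imwrite("pics/crop.png",a[:,:,::-1])
E
```

```text
A scene knob 72 443.5138888888889 299.27777777777777 [0.3882 0.2743 0.036 ]
  lid ((460.1947937011719, 253.84561157226562), (73.81689453125, 104.69835662841797), 71.89408874511719)
A top knob 63 178.74603174603175 291.55555555555554 [0.3887 0.2769 0.036 ]
  lid ((458.97833251953125, 252.53414916992188), (74.76107788085938, 100.20186614990234), 72.62621307373047)
B scene knob 51 294.9019607843137 171.4313725490196 [ 0.4059 -0.2858  0.036 ]
  lid ((480.3022766113281, -291.48583984375), (77.99898529052734, 105.11628723144531), 80.82853698730469)
B top knob 65 384.4307692307692 288.6461538461538 [ 0.406  -0.2809  0.036 ]
  lid ((479.0216979980469, -292.2569274902344), (72.55599975585938, 100.35547637939453), 80.6257095336914)
box_b_centre [([0.364, -0.617, 0.027], 0.94), ([0.481, -0.294, 0.027], 0.72), ([0.267, -0.332, 0.026], 0.63)]
box_b_knob [([0.405, -0.286, 0.036], 0.96), ([0.403, -0.555, 0.036], 0.81), ([0.532, -0.302, 0.002], 0.6), ([0.307, -0.273, 0.037], 0.57)]
box_b_centre [([0.361, -0.626, 0.029], 0.93), ([0.486, -0.292, 0.03], 0.63)]
box_b_knob [([0.405, -0.551, 0.036], 0.88), ([0.408, -0.286, 0.034], 0.77)]
wood_rack_stop []
```

View pics/crop.png

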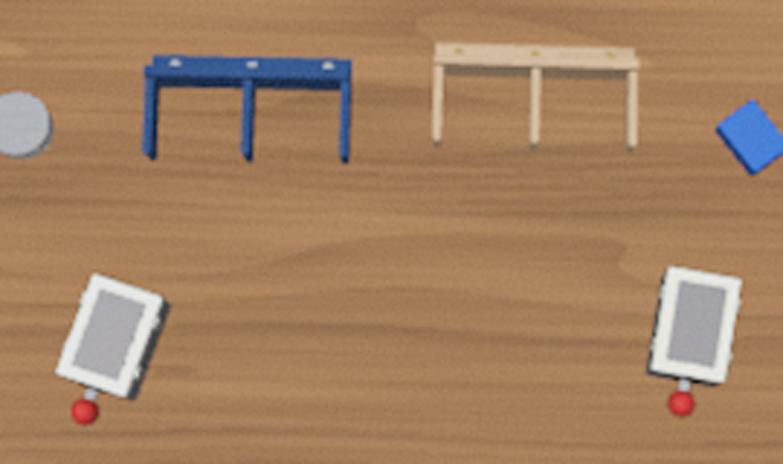

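The crop confirms it: both targets have white lids, grey panels and red knobs (A knob about (179,292), B knob about (384,289) in top), and the racks are empty. Next: rack yaws and the shift to above knob A.

```bash
python3 - <<'E'
from h import *
c=lambda p:(p[0]/2.9+150,p[1]/2.9+150)
for nm,a,b in(("steel back top",(153,57),(350,61)),("wood back top",(435,43),(637,48))):
    A,B=ray("top",c(a),.045),ray("top",c(b),.045);d=A-B;print(nm,A.round(4),B.round(4),"w",np.linalg.norm(d).round(3),"yaw",np.degrees(np.arctan2(-d[0],d[1])).round(2))
# wall front ends (top edges z=.036)
for nm,ps in(("steel",((150,157),(248,160),(345,161))),("wood",((437,141),(534,145),(632,146)))):
    print(nm,[ray("top",c(p),.03).round(3)[:2].tolist() for p in ps])
# scene-based edge fits of the blue rack
s=arm.observe();r=R.from_rotvec(s["eef_rot"]);print(r.as_matrix().round(3),s["clock"])
print("above A",tool((.389,.276,.09)).round(4))
E
```

```text
steel back top [0.7274 0.2249 0.045 ] [0.7272 0.0364 0.045 ] w 0.188 yaw -0.08
wood back top [ 0.7466 -0.0447  0.045 ] [ 0.7454 -0.2389  0.045 ] w 0.194 yaw -0.33
steel [[0.633, 0.226], [0.632, 0.133], [0.633, 0.04]]
wood [[0.654, -0.048], [0.652, -0.142], [0.652, -0.236]]
[[-0.954  0.299 -0.   ]
 [ 0.299  0.954  0.   ]
 [ 0.    -0.    -1.   ]] 1.65
above A [-0.2886 -0.1702  0.1111]
```

```bash
python3 -m crank '{"twist":[[0,0,0],[0,0,0],[0,0,0],[0,0,0],[0,0,0],[0,0,0],[0,0,0],[0,0,0]],"translation":[[-0.03,-0.02,0.01],[-0.07,-0.04,0.027],[-0.11,-0.062,0.042],[-0.144,-0.085,0.055],[-0.18,-0.106,0.069],[-0.217,-0.128,0.083],[-0.253,-0.149,0.097],[-0.289,-0.170,0.111]],"gripper":[0.088,0.088,0.088,0.088,0.088,0.088,0.088,0.088]}' 20
python3 - <<'E'
from h import *
s=arm.observe();im=arm.get_image("wrist");cv2.imwrite("pics/w1.png",im[:,:,::-1])
print(s["tcp_pos"],s["eef_rot"],s["ft_force"],arm.get_calibration("wrist"))
print([(np.round(d["xyz"],4).tolist(),round(d["p"],2)) for l in("box_a_knob","box_a_centre") for d in arm.place_of(l,"wrist")])
E
```

```text
clock: 2.32
tcp_pos: [0.3749, 0.2917, 0.0976]
eef_rot: [0.475, 3.105, 0.001]
ft_force: [1.0, 1.2, 0.1]
gripper_width: 0.0879
finger_force: 0.0
[0.37490585 0.29166379 0.09756484] [4.75109987e-01 3.10485638e+00 6.51853458e-04] [0.96993129 1.19348809 0.07891092] {'K': array([[403.56085547,   0.        , 320.11472614],
       [  0.        , 403.56085547, 244.24398853],
       [  0.        ,   0.        ,   1.        ]]), 'mount': array([[ 3.42954072e-04,  9.52304798e-01,  3.05148250e-01,
         7.94850431e-02],
       [ 9.99999938e-01, -3.50822679e-04, -2.90479483e-05,
         1.99161220e-03],
       [ 7.93904261e-05,  3.05148241e-01, -9.52304859e-01,
        -1.82717708e-01],
       [ 0.00000000e+00,  0.00000000e+00,  0.00000000e+00,
         1.00000000e+00]])}
[([0.3884, 0.2773, 0.0364], 0.64)]
```

View pics/w1.png

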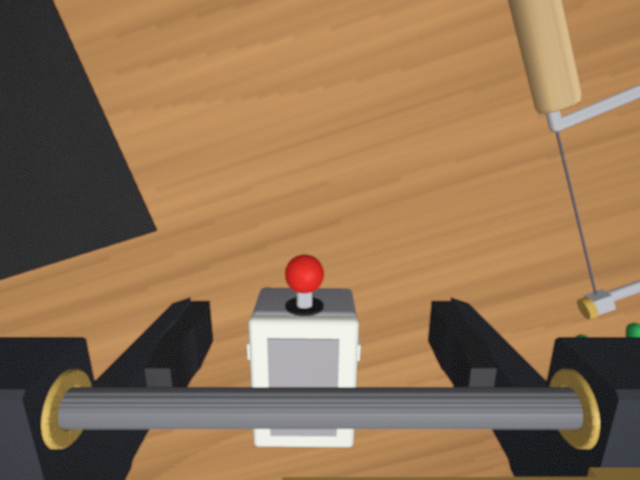

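The wrist view shows knob A at (304,274) with the box square to the gripper. Settle, then measure by ray.

```bash
cat >> h.py <<'E'
def wknob(z=.036,save=None):
    s=arm.observe();im=arm.get_image("wrist");c=arm.get_calibration("wrist");K=np.array(c["K"]);M=np.array(c["mount"])
    r=R.from_rotvec(s["eef_rot"]);m=seg("wrist",im,"red",(120,100,520,400));n,l,st,ce=cv2.connectedComponentsWithStats(m)
    i=1+st[1:,4].argmax();u=ce[i];d=np.linalg.inv(K)@[u[0],u[1],1];d=r.apply(M[:3,:3]@[d[0],-d[1],-d[2]]);o=s["tcp_pos"]+r.apply(M[:3,3])
    p=o+d*(z-o[2])/d[2];print("knob",st[i,4],u.round(1),p.round(4));
    if save:cv2.imwrite(save,im[:,:,::-1])
    return p
E
python3 -m crank '{"twist":[[0,0,0],[0,0,0],[0,0,0]],"translation":[[0,0,0],[0,0,0],[0,0,0]],"gripper":[0.088,0.088,0.088]}'
python3 - <<'E'
from h import *
p=wknob();p[2]=.017;print(tool(p).round(4),arm.observe()["ft_force"])
E
```

```text
clock: 2.72
tcp_pos: [0.3732, 0.2943, 0.0984]
eef_rot: [0.472, 3.105, 0.001]
ft_force: [0.1, -0.1, -1.2]
gripper_width: 0.0882
finger_force: 0.0
knob 1147 [301.  276.5] [0.3904 0.278  0.036 ]
[-0.0212 -0.0105  0.0814] [-0.40089427 -0.37658891 -0.0455665 ]
```

```bash
python3 -m crank '{"twist":[[0,0,0],[0,0,0],[0,0,0],[0,0,0],[0,0,0],[0,0,0]],"translation":[[-0.02,-0.01,0.01],[-0.021,-0.01,0.03],[-0.021,-0.01,0.055],[-0.021,-0.01,0.075],[-0.021,-0.01,0.081],[-0.021,-0.01,0.081]],"gripper":[0.088,0.088,0.088,0.088,0.06,0.06]}'
python3 - <<'E'
from h import *
print([arm.observe()["ft_force"].round(2).tolist()])
p=wknob();p[2]=.017;print(tool(p).round(4),arm.observe()["ft_force"],tool((.389,.277,.017)))
E
```

```text
clock: 3.27
tcp_pos: [0.39, 0.2777, 0.0161]
eef_rot: [-0.473, -3.104, 0.002]
ft_force: [-0.7, -0.1, -0.0]
gripper_width: 0.0771
finger_force: 0.0
[[-0.74, -0.06, -0.04]]
knob 2539 [316.3 303.7] [0.3905 0.2779 0.036 ]
[ 0.0001 -0.      0.0001] [ 0.24893675 -0.64192384 -0.02539652] [ 0.00132069 -0.00138718  0.00014764]
```

Centred. Close with 20 N for the weighing.

```bash
python3 -m crank '{"twist":[[0,0,0],[0,0,0],[0,0,0],[0,0,0],[0,0,0],[0,0,0],[0,0,0],[0,0,0]],"translation":[[0,0,0],[0,0,0],[0,0,0],[0,0,0],[0,0,0],[0,0,0],[0,0,0],[0,0,0]],"gripper":[0.05,0.035,0.02,0.02,0.02,0.02,0.02,0.02]}' 20
```

```text
clock: 3.98
tcp_pos: [0.3909, 0.2774, 0.0169]
eef_rot: [-0.476, -3.105, -0.0]
ft_force: [-0.8, 0.1, 0.3]
gripper_width: 0.0206
finger_force: 0.0
```

```bash
python3 - <<'E'
from h import *
p=wknob(save="pics/w2.png");print(arm.observe())
E
```

```text
knob 2469 [317.  300.7] [0.3905 0.2782 0.036 ]
{'clock': 4.0333, 'q': array([ 3.69456556e-01,  4.92596762e-01,  1.74913472e+00, -1.63346391e-05,
        8.99912350e-01, -8.97478121e-01]), 'joint_vel': array([-4.53374583e-04, -3.91563402e-05,  3.83087209e-04,  1.37124170e-04,
       -3.36072159e-04,  2.28211384e-05]), 'joint_torque': array([ 4.11195084e-03, -4.11379087e+01, -1.39763340e+01,  2.83871591e-02,
        7.07441778e-02,  1.58353319e-04]), 'tcp_pos': array([0.39092599, 0.27737965, 0.01689628]), 'eef_rot': array([-4.75449092e-01, -3.10536853e+00,  5.74711824e-05]), 'ft_force': array([ 0.08527199, -0.04786053, -0.16128523]), 'ft_torque': array([ 0.02895466, -0.00641424,  0.01626766]), 'finger_force': 0.0, 'gripper_width': 0.02013835130369312}
```

View pics/w2.png

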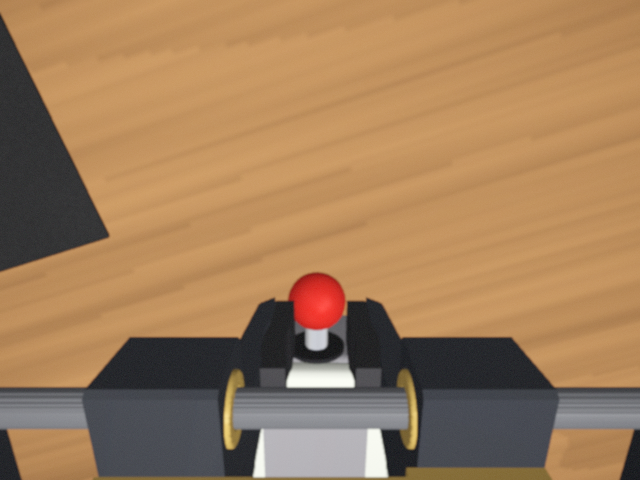

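The fingers closed to 20 mm with no force, so they are not on the ball. I look closer at the wrist and scene views.

```bash
python3 - <<'E'
from h import *
w=cv2.imread("pics/w2.png")[240:420,200:440];s=arm.get_image("scene")[:,:,::-1][210:345,370:550]
cv2.imwrite("pics/c2.png",np.hstack([cv2.resize(w,(400,300),interpolation=2),cv2.resize(s,(400,300),interpolation=2)]))
s=arm.observe();r=R.from_rotvec(s["eef_rot"]);
for z in(0,-.019,-.033):
  p=s["tcp_pos"]+r.apply([0,0,z]);u=pix("scene",p);print(z,p.round(3),u.round(),((u-[370,210])*[400/180,300/135]+[400,0]).round())
E
```

```text
0 [0.391 0.277 0.017] [442. 304.] [560. 209.]
-0.019 [0.391 0.277 0.036] [444. 301.] [564. 202.]
-0.033 [0.391 0.277 0.05 ] [445. 299.] [567. 197.]
```

View pics/c2.png

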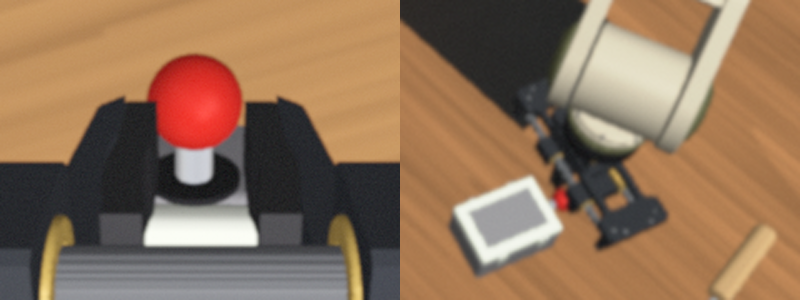

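```bash
python3 -m crank '{"twist":[[0,0,0],[0,0,0],[0,0,0],[0,0,0]],"translation":[[0,0,0],[0,0,0],[0,0,0],[0,0,0]],"gripper":[0.016,0.012,0.01,0.01]}' 20
python3 - <<'E'
from h import *
p=wknob(save="pics/w3.png");s=arm.observe();print(s["finger_force"],s["gripper_width"],s["ft_force"],s["tcp_pos"])
E
```

```text
clock: 4.42
tcp_pos: [0.3909, 0.2774, 0.0169]
eef_rot: [-0.475, -3.105, 0.0]
ft_force: [0.8, 0.3, -0.7]
gripper_width: 0.0099
finger_force: 0.0
knob 2007 [317.8 298.3] [0.3895 0.2789 0.036 ]
0.0 0.010090451282101705 [0.27056197 0.51755887 0.26521589] [0.39091516 0.2774199  0.01688261]
```

```bash
python3 - <<'E'
from h import *
w=cv2.imread("pics/w3.png")[220:400,200:440];cv2.imwrite("pics/c3.png",cv2.resize(w,(640,480),interpolation=2))
E
```

```text
(no output)
```

View pics/c3.png

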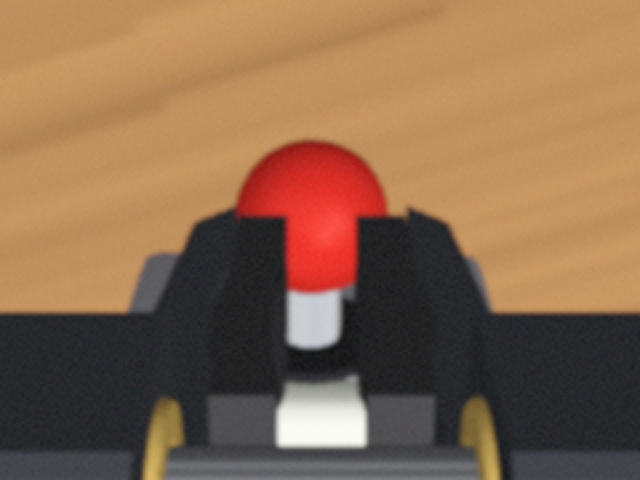

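The fingers occlude the ball, so the real tips sit above it. From the image geometry they end about 35 mm short of the nominal TCP. I open, go lower in stages while watching the force, and close again.

```bash
python3 -m crank '{"twist":[[0,0,0],[0,0,0],[0,0,0],[0,0,0],[0,0,0],[0,0,0]],"translation":[[0,0,0],[0,0,0],[0,0,0],[0,0,0.004],[0,0,0.01],[0,0,0.014]],"gripper":[0.03,0.05,0.06,0.06,0.06,0.06]}' 20
python3 - <<'E'
from h import *
p=wknob(save="pics/w4.png");s=arm.observe();print(s["finger_force"],s["gripper_width"],s["ft_force"],s["tcp_pos"])
E
```

```text
clock: 4.97
tcp_pos: [0.3907, 0.2773, 0.0021]
eef_rot: [-0.475, -3.105, 0.0]
ft_force: [-0.2, -0.1, -0.5]
gripper_width: 0.0471
finger_force: 0.0
knob 3000 [316.4 317.2] [0.3906 0.2779 0.036 ]
0.0 0.05208127596869832 [-0.03760855 -0.20265115 -0.52527108] [0.39037163 0.27715918 0.00156002]
```

```bash
python3 -m crank '{"twist":[[0,0,0],[0,0,0],[0,0,0],[0,0,0]],"translation":[[0,0,0.002],[0,0,0.004],[0,0,0.006],[0,0,0.006]],"gripper":[0.06,0.06,0.06,0.06]}' 20
python3 - <<'E'
from h import *
s=arm.observe();print(s["ft_force"],s["tcp_pos"],s["gripper_width"]);im=arm.get_image("wrist")
cv2.imwrite("pics/w5.png",im[200:420,160:480,::-1].repeat(2,0).repeat(2,1))
E
```

```text
clock: 5.35
tcp_pos: [0.3908, 0.2774, -0.0035]
eef_rot: [-0.475, -3.105, 0.0]
ft_force: [-1.2, 0.4, -0.8]
gripper_width: 0.0598
finger_force: 0.0
[-1.18225398  0.40261906 -0.7783596 ] [ 0.39077705  0.27735878 -0.00345624] 0.05975128321548657
```

View pics/w5.png

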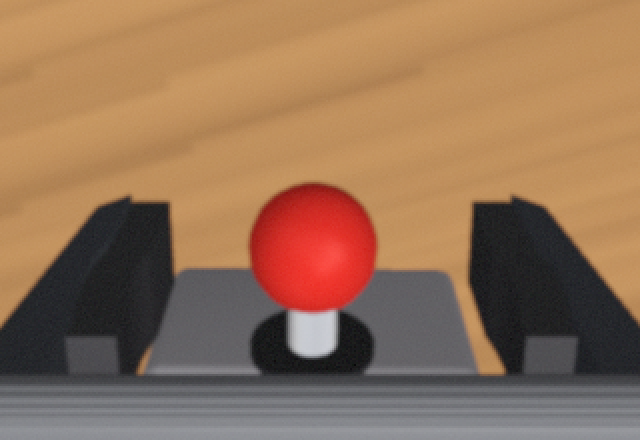

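The tips are now about 34 mm up by image geometry (37 mm behind the nominal TCP), and there is no bench contact although the nominal z is negative, which confirms it. Continue down gently.

```bash
python3 -m crank '{"twist":[[0,0,0],[0,0,0],[0,0,0]],"translation":[[0,0,0.002],[0,0,0.004],[0,0,0.005]],"gripper":[0.06,0.05,0.05]}' 20
python3 -m crank '{"twist":[[0,0,0],[0,0,0],[0,0,0]],"translation":[[0,0,0.002],[0,0,0.004],[0,0,0.005]],"gripper":[0.05,0.05,0.05]}' 20
```

```text
clock: 5.65
tcp_pos: [0.3909, 0.2774, -0.0083]
eef_rot: [-0.475, -3.105, 0.0]
ft_force: [-0.2, 0.3, 0.6]
gripper_width: 0.0502
finger_force: 0.0
clock: 5.9
tcp_pos: [0.3908, 0.2774, -0.0134]
eef_rot: [-0.475, -3.105, 0.0]
ft_force: [0.4, 0.2, 0.2]
gripper_width: 0.0498
finger_force: 0.0
```

```bash
python3 -m crank '{"twist":[[0,0,0],[0,0,0],[0,0,0]],"translation":[[0,0,0.002],[0,0,0.004],[0,0,0.005]],"gripper":[0.05,0.05,0.05]}' 20
cat >> h.py <<'E'
def ft(n=8):
    a=[]
    for _ in range(n): a.append(arm.observe()["ft_force"]);arm.get_image("wrist")
    a=np.array(a);print("ft",a.mean(0).round(2),"sem",(a.std(0)/n**.5).round(2))
E
python3 -c "from h import *;ft()"
python3 -m crank '{"twist":[[0,0,0],[0,0,0],[0,0,0],[0,0,0],[0,0,0],[0,0,0]],"translation":[[0,0,0],[0,0,0],[0,0,0],[0,0,0],[0,0,0],[0,0,0]],"gripper":[0.035,0.025,0.01,0,0,0]}' 20
python3 -c "from h import *;ft(4)"
```

```text
clock: 6.15
tcp_pos: [0.3908, 0.2774, -0.0184]
eef_rot: [-0.475, -3.105, 0.0]
ft_force: [0.2, -0.0, -0.2]
gripper_width: 0.0499
finger_force: 0.0
ft [ 0.2  -0.15  0.02] sem [0.09 0.16 0.2 ]
clock: 7.05
tcp_pos: [0.3907, 0.2772, -0.0182]
eef_rot: [-0.475, -3.105, 0.001]
ft_force: [-0.4, -1.6, 0.5]
gripper_width: 0.0242
finger_force: 20.0
ft [-0.41 -2.22  0.37] sem [0.08 0.48 0.16]
```

Gripped (24 mm, 20 N). Lift the front end 10 mm along the arc and feel it.

```bash
python3 -m crank '{"twist":[[0,0,0],[0,0,0],[0,0,0],[0,0,0],[0,0,0],[0,0,0]],"translation":[[-0.0005,0,-0.002],[-0.001,0,-0.004],[-0.002,0,-0.006],[-0.0025,0,-0.008],[-0.003,0,-0.010],[-0.003,0,-0.010]],"gripper":[0,0,0,0,0,0]}' 20
python3 -c "
from h import *
ft(10);s=arm.observe();print(s['tcp_pos'],s['gripper_width'])
c=arm.get_image('scene')[:,:,::-1]"
```

```text
clock: 7.75
tcp_pos: [0.3941, 0.2766, -0.0077]
eef_rot: [0.475, 3.105, 0.001]
ft_force: [1.0, -0.3, -4.3]
gripper_width: 0.0243
finger_force: 20.0
ft [ 0.83 -0.58 -4.06] sem [0.2  0.11 0.15]
[ 0.39388315  0.27651797 -0.00813   ] 0.024305139480709895
```

4.1 N with near-zero tare means brass, so box A goes to the steel rack, +y lane. Lower it, grip firmly, and slide the first half while turning.

```bash
python3 -m crank '{"twist":[[0,0,0],[0,0,0],[0,0,0],[0,0,0],[0,0,0],[0,0,0],[0,0,0]],"translation":[[0.001,0,0.003],[0.002,0,0.006],[0.0025,0,0.008],[0.003,0,0.010],[0.003,0,0.010],[0.003,0,0.010],[0.003,0,0.010]],"gripper":[0,0,0,0,0,0,0]}' 20
python3 -m crank '{"twist":[[0,0,0],[0,0,0],[0,0,0],[0,0,-1],[0,0,-3],[0,0,-5],[0,0,-7],[0,0,-9]],"translation":[[0,0,0],[0,0,0],[-0.006,-0.003,0],[-0.014,-0.008,0],[-0.023,-0.014,0],[-0.033,-0.021,0],[-0.043,-0.028,0],[-0.052,-0.034,0]],"gripper":[0,0,0,0,0,0,0,0]}' 52
python3 -c "
from h import *
s=arm.observe();print(s['gripper_width'],s['ft_force'],s['ft_torque']);print(R.from_rotvec(s['eef_rot']).as_matrix().round(4));p=s['tcp_pos'];print(tool([.47,.1815,-.0182]).round(4))"
```

```text
clock: 8.88
tcp_pos: [0.3908, 0.2774, -0.0181]
eef_rot: [-0.475, -3.105, 0.0]
ft_force: [-0.9, -0.5, -2.2]
gripper_width: 0.0239
finger_force: 20.0
clock: 9.55
tcp_pos: [0.4296, 0.2291, -0.0182]
eef_rot: [-0.227, -3.131, 0.0]
ft_force: [-4.4, 2.6, 1.4]
gripper_width: 0.0231
finger_force: 52.0
0.02308840214856176 [-4.41048301  2.63507533  1.38758391] [0.46864111 0.72019446 0.13442873]
[[-9.895e-01  1.442e-01 -2.300e-03]
 [ 1.442e-01  9.895e-01  2.000e-04]
 [ 2.300e-03 -2.000e-04 -1.000e+00]]
[-0.0468 -0.0413 -0.0001]
```

```bash
python3 -m crank '{"twist":[[0,0,-1],[0,0,-3],[0,0,-5],[0,0,-7],[0,0,-8.4],[0,0,-8.4],[0,0,-8.4],[0,0,-8.4]],"translation":[[-0.007,-0.006,0],[-0.015,-0.013,0],[-0.023,-0.020,0],[-0.031,-0.027,0],[-0.039,-0.034,0],[-0.044,-0.038,0],[-0.047,-0.041,0],[-0.047,-0.041,0]],"gripper":[0,0,0,0,0,0,0,0]}' 52
python3 - <<'E'
from h import *
s=arm.observe();T=R.from_rotvec(s['eef_rot']).as_matrix();print(s['tcp_pos'],np.degrees(np.arctan2(T[0,1],T[1,1])),s['ft_force'],s['ft_torque'])
im=arm.get_image("top");cv2.imwrite("pics/t1.png",im[:,:,::-1]);
m=seg("top",im,"white",(180,190,290,290));cs=cv2.findContours(m,0,2)[0];c=max(cs,key=cv2.contourArea)
W=np.array([ray("top",p,.056)[:2] for p in c[:,0].astype(float)]).astype(np.float32)*1000
print(cv2.minAreaRect(W));x,y,w,h=cv2.boundingRect(c);print(x,y,w,h)
cv2.imwrite("pics/t1c.png",cv2.resize(im[140:300,160:400,::-1],None,fx=3.3,fy=3.3,interpolation=2))
E
```

```text
clock: 10.22
tcp_pos: [0.4712, 0.1816, -0.0182]
eef_rot: [0.002, 3.141, -0.0]
ft_force: [0.7, 0.6, -3.0]
gripper_width: 0.0234
finger_force: 52.0
[ 0.47124238  0.18158793 -0.01818693] 0.06422234136568172 [ 0.67823575  0.55075296 -2.97201606] [ 0.14785079 -0.02506657  0.14142005]
((471.0755615234375, 217.15573120117188), (158.49227905273438, 113.5904541015625), 4.155714988708496)
180 231 44 59
```

View pics/t1c.png

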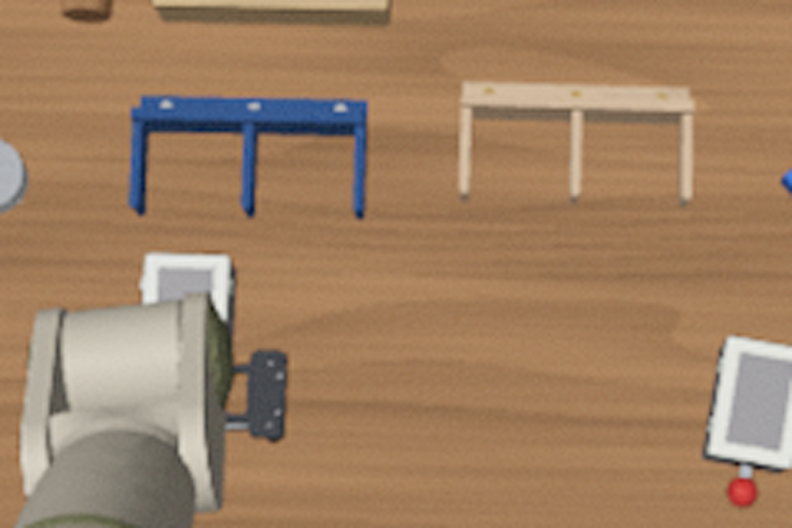

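The box is ahead of the left blue lane (lid back corners at crop (146,254) and (232,256), lane walls at crop x 138 and 249) and looks straight. Check the numbers.

```bash
python3 - <<'E'
from h import *
im=cv2.imread("pics/t1.png")[:,:,::-1];im=np.ascontiguousarray(im)
g=im[:,:,0].astype(float)
# lid rows: left/right edges (white vs wood/dark), sub-pixel by threshold on min-channel
mn=im.min(2).astype(float)
for v in (219,221,223,225,227,229):
    r=mn[v,190:245];on=np.nonzero(r>150)[0];
    if len(on): l,e=190+on[0],190+on[-1];print(v,l,e,ray("top",(l-.5,v),.056)[:2].round(4),ray("top",(e+.5,v),.056)[:2].round(4))
for u in range(206,230,4):
    c=mn[205:225,u];on=np.nonzero(c>150)[0];print(u,205+on[0],ray("top",(u,205+on[0]-.5),.056)[:2].round(4))
m=seg("top",im,"blue",(190,160,280,212))
for v in (186,190,194,198,202):
    n=np.nonzero(m[v])[0];sp=np.split(n,np.nonzero(np.diff(n)>2)[0]+1);print(v,[(s[0],s[-1],ray("top",(s[0]-.5,v),.036)[1].round(4),ray("top",(s[-1]+.5,v),.036)[1].round(4)) for s in sp])
for u in (202,236,269): 
    n=np.nonzero(m[:,u])[0];print(u,n[0],n[-1],ray("top",(u,n[-1]+.5),0.02)[:2])
E
```

```text
219 204 229 [0.5859 0.2149] [0.5872 0.1443]
221 203 229 [0.5803 0.2174] [0.5817 0.1441]
223 203 228 [0.5748 0.2172] [0.5761 0.1466]
225 203 229 [0.5693 0.2169] [0.5706 0.1437]
227 203 229 [0.5638 0.2167] [0.5651 0.1435]
229 203 228 [0.5582 0.2165] [0.5595 0.146 ]
206 217 [0.593  0.2084]
210 217 [0.5932 0.1976]
214 217 [0.5934 0.1867]
218 217 [0.5936 0.1758]
222 217 [0.5938 0.1649]
226 217 [0.594 0.154]
186 [(np.int64(200), np.int64(203), np.float64(0.2336), np.float64(0.2225)), (np.int64(234), np.int64(236), np.float64(0.1392), np.float64(0.1309)), (np.int64(268), np.int64(269), np.float64(0.0448), np.float64(0.0392))]
190 [(np.int64(200), np.int64(203), np.float64(0.2331), np.float64(0.222)), (np.int64(234), np.int64(236), np.float64(0.1388), np.float64(0.1305)), (np.int64(268), np.int64(269), np.float64(0.0444), np.float64(0.0389))]
194 [(np.int64(200), np.int64(203), np.float64(0.2326), np.float64(0.2215)), (np.int64(234), np.int64(236), np.float64(0.1384), np.float64(0.1301)), (np.int64(268), np.int64(269), np.float64(0.0441), np.float64(0.0386))]
198 [(np.int64(200), np.int64(203), np.float64(0.2321), np.float64(0.221)), (np.int64(234), np.int64(236), np.float64(0.138), np.float64(0.1297)), (np.int64(268), np.int64(269), np.float64(0.0438), np.float64(0.0383))]
202 [(np.int64(200), np.int64(202), np.float64(0.2316), np.float64(0.2233)), (np.int64(234), np.int64(236), np.float64(0.1376), np.float64(0.1293)), (np.int64(268), np.int64(269), np.float64(0.0435), np.float64(0.038))]
202 173 204 [0.63414563 0.22734515]
236 170 204 [0.63593184 0.13247909]
269 171 205 [0.63480932 0.0401865 ]
```

The box is centred in the lane within 1 mm and straight. Slide in 95 mm, then creep home.

```bash
python3 -m crank '{"twist":[[0,0,0],[0,0,0],[0,0,0],[0,0,0],[0,0,0],[0,0,0],[0,0,0],[0,0,0]],"translation":[[-0.006,0,0],[-0.014,0,0],[-0.023,0,0],[-0.032,0,0],[-0.041,0,0],[-0.049,0,0],[-0.055,0,0],[-0.060,0,0]],"gripper":[0,0,0,0,0,0,0,0]}'
python3 -m crank '{"twist":[[0,0,0],[0,0,0],[0,0,0],[0,0,0],[0,0,0],[0,0,0],[0,0,0],[0,0,0]],"translation":[[-0.006,0,0],[-0.012,0,0],[-0.018,0,0],[-0.024,0,0],[-0.030,0,0],[-0.036,0,0],[-0.041,0,0],[-0.045,0,0]],"gripper":[0,0,0,0,0,0,0,0]}'
python3 -m crank '{"twist":[[0,0,0],[0,0,0],[0,0,0],[0,0,0]],"translation":[[-0.0015,0,0],[-0.003,0,0],[-0.0045,0,0],[-0.006,0,0]],"gripper":[0,0,0,0]}'
```

```text
clock: 10.93
tcp_pos: [0.5296, 0.1822, -0.0182]
eef_rot: [-0.0, -3.138, 0.001]
ft_force: [-8.8, 0.0, 3.8]
gripper_width: 0.0227
finger_force: 52.0
clock: 11.6
tcp_pos: [0.5746, 0.1822, -0.0182]
eef_rot: [-0.0, -3.138, 0.001]
ft_force: [-7.9, -0.4, 3.7]
gripper_width: 0.0233
finger_force: 52.0
clock: 11.93
tcp_pos: [0.5802, 0.1823, -0.0182]
eef_rot: [-0.0, -3.138, 0.001]
ft_force: [-8.3, 0.3, 3.4]
gripper_width: 0.0231
finger_force: 52.0
```

```bash
python3 -m crank '{"twist":[[0,0,0],[0,0,0],[0,0,0],[0,0,0]],"translation":[[-0.001,0,0],[-0.002,0,0],[-0.003,0,0],[-0.004,0,0]],"gripper":[0,0,0,0]}'
python3 -m crank '{"twist":[[0,0,0],[0,0,0]],"translation":[[-0.001,0,0],[-0.002,0,0]],"gripper":[0,0]}'
```

```text
clock: 12.27
tcp_pos: [0.5842, 0.1823, -0.0182]
eef_rot: [-0.0, -3.138, 0.001]
ft_force: [-7.6, -0.4, 4.0]
gripper_width: 0.023
finger_force: 52.0
clock: 12.43
tcp_pos: [0.5862, 0.1823, -0.0182]
eef_rot: [-0.0, -3.138, 0.001]
ft_force: [-7.5, 0.5, 3.1]
gripper_width: 0.0231
finger_force: 52.0
```

```bash
python3 -m crank '{"twist":[[0,0,0],[0,0,0]],"translation":[[-0.0007,0,0],[-0.0015,0,0]],"gripper":[0,0]}'
python3 -m crank '{"twist":[[0,0,0],[0,0,0]],"translation":[[-0.0007,0,0],[-0.0015,0,0]],"gripper":[0,0]}'
```

```text
clock: 12.6
tcp_pos: [0.5873, 0.1823, -0.0182]
eef_rot: [-0.0, -3.137, 0.001]
ft_force: [-11.9, -0.2, 6.2]
gripper_width: 0.0232
finger_force: 52.0
clock: 12.77
tcp_pos: [0.5872, 0.1823, -0.0183]
eef_rot: [0.0, -3.133, 0.001]
ft_force: [-17.8, -1.6, 10.1]
gripper_width: 0.0231
finger_force: 52.0
```

Contact at x = 0.587: home. Relax the push, release and go up.

```bash
python3 -m crank '{"twist":[[0,0,0],[0,0,0],[0,0,0],[0,0,0],[0,0,0],[0,0,0],[0,0,0]],"translation":[[0.001,0,0],[0.001,0,0],[0.001,0,0],[0.001,0,0],[0.001,0,0],[0.001,0,0],[0.001,0,0]],"gripper":[0,0,0.03,0.04,0.05,0.06,0.06]}' 20
python3 -m crank '{"twist":[[0,0,0],[0,0,0],[0,0,0],[0,0,0],[0,0,0]],"translation":[[0,0,-0.01],[0,0,-0.03],[0,0,-0.06],[0,0,-0.09],[0,0,-0.10]],"gripper":[0.07,0.07,0.088,0.088,0.088]}'
python3 - <<'E'
from h import *
print(arm.observe()["ft_force"]);p=wknob()
s=arm.observe();print(s["tcp_pos"],tool([.4065,-.2835,.06]).round(4),R.from_rotvec(s["eef_rot"]).as_matrix().round(3))
E
```

```text
clock: 13.35
tcp_pos: [0.5902, 0.182, -0.018]
eef_rot: [0.0, 3.141, -0.0]
ft_force: [0.9, 0.4, -0.2]
gripper_width: 0.0544
finger_force: 0.0
clock: 13.77
tcp_pos: [0.5917, 0.1822, 0.087]
eef_rot: [0.0, 3.134, 0.001]
ft_force: [1.1, 0.0, 0.7]
gripper_width: 0.0871
finger_force: 0.0
[1.12381702 0.02683478 0.66934556]
knob 1318 [320.2 243.5] [0.5876 0.1843 0.036 ]
[0.59184376 0.18224216 0.08687891] [ 0.1855 -0.4658  0.025 ] [[-1.     0.     0.008]
 [ 0.     1.     0.001]
 [-0.008  0.001 -1.   ]]
```

```bash
python3 -m crank '{"twist":[[0,0,0],[0,0,0],[0,0,0],[0,0,0],[0,0,0],[0,0,0],[0,0,0],[0,0,0]],"translation":[[0.013,-0.030,0],[0.026,-0.065,0],[0.039,-0.100,0],[0.054,-0.135,0],[0.068,-0.170,0],[0.082,-0.205,0],[0.096,-0.240,0],[0.110,-0.275,0]],"gripper":[0.088,0.088,0.088,0.088,0.088,0.088,0.088,0.088]}' 20
python3 -m crank '{"twist":[[0,0,2],[0,0,4],[0,0,6],[0,0,8],[0,0,9.3],[0,0,9.3],[0,0,9.3],[0,0,9.3]],"translation":[[0.013,-0.030,0],[0.026,-0.065,0],[0.039,-0.100,0.01],[0.054,-0.135,0.015],[0.068,-0.170,0.02],[0.075,-0.190,0.025],[0.075,-0.190,0.025],[0.075,-0.190,0.025]],"gripper":[0.088,0.088,0.088,0.088,0.088,0.088,0.088,0.088]}'
python3 - <<'E'
from h import *
p=wknob(save="pics/wb.png");s=arm.observe();print(s["tcp_pos"]);p[2]=-.0182;print(tool(p).round(4))
T=R.from_rotvec(s['eef_rot']).as_matrix();print(np.degrees(np.arctan2(T[0,1],T[1,1])))
im=cv2.imread("pics/wb.png")[:,:,::-1].copy();m=seg("w",im,"white",(200,280,460,470));cs=cv2.findContours(m,0,2)[0];c=max(cs,key=cv2.contourArea)
print(cv2.minAreaRect(c))
for v in range(300,460,15):
    n=np.nonzero(m[v])[0]; print(v,n[:1],n[-1:])
E
```

```text
clock: 14.48
tcp_pos: [0.4784, -0.0942, 0.0811]
eef_rot: [-0.0, -3.14, -0.001]
ft_force: [0.5, -1.3, 0.3]
gripper_width: 0.0878
finger_force: 0.0
clock: 15.15
tcp_pos: [0.404, -0.2831, 0.0559]
eef_rot: [-0.258, -3.13, -0.003]
ft_force: [-0.5, 0.3, -0.3]
gripper_width: 0.0877
finger_force: 0.0
knob 1688 [323.4 275.3] [ 0.408  -0.2799  0.036 ]
[ 0.40449558 -0.28231367  0.05625893]
[-0.0031  0.0028  0.0745]
9.340564853335387
((324.0, 358.0), (56.0, 136.0), 90.0)
300 [317] [331]
315 [319] [328]
330 [304] [386]
345 [258] [389]
360 [256] [391]
375 [256] [391]
390 [] []
405 [] []
420 [] []
435 [263] [387]
450 [261] [386]
```

Aligned. Descend onto knob B (same depth as for A), take the tare, close.

```bash
python3 -m crank '{"twist":[[0,0,0],[0,0,0],[0,0,0],[0,0,0],[0,0,0],[0,0,0]],"translation":[[-0.003,0.0025,0.010],[-0.003,0.0025,0.030],[-0.003,0.0025,0.050],[-0.003,0.0025,0.065],[-0.003,0.0025,0.0745],[-0.003,0.0025,0.0745]],"gripper":[0.088,0.07,0.07,0.06,0.05,0.05]}'
python3 -c "from h import *;ft();p=wknob();p[2]=-.0182;print(tool(p).round(4))"
```

```text
clock: 15.7
tcp_pos: [0.408, -0.2792, -0.0194]
eef_rot: [-0.252, -3.129, -0.004]
ft_force: [0.6, 0.4, -0.1]
gripper_width: 0.0566
finger_force: 0.0
ft [-0.34 -0.26  0.08] sem [0.18 0.21 0.12]
knob 3867 [317.8 341.4] [ 0.4082 -0.28    0.036 ]
[0.0003 0.0012 0.001 ]
```

```bash
python3 -m crank '{"twist":[[0,0,0],[0,0,0],[0,0,0],[0,0,0],[0,0,0],[0,0,0]],"translation":[[0,0.001,0.001],[0,0.001,0.001],[0,0.001,0.001],[0,0.001,0.001],[0,0.001,0.001],[0,0.001,0.001]],"gripper":[0.035,0.025,0.01,0,0,0]}' 20
python3 -m crank '{"twist":[[0,0,0],[0,0,0],[0,0,0],[0,0,0],[0,0,0],[0,0,0]],"translation":[[-0.0005,0,-0.002],[-0.001,0,-0.004],[-0.002,0,-0.006],[-0.0025,0,-0.008],[-0.003,0,-0.010],[-0.003,0,-0.010]],"gripper":[0,0,0,0,0,0]}' 20
python3 -c "
from h import *
ft(14);s=arm.observe();print(s['tcp_pos'],s['gripper_width'])"
```

```text
clock: 16.65
tcp_pos: [0.4083, -0.2802, -0.0186]
eef_rot: [-0.255, -3.131, 0.0]
ft_force: [-1.3, -2.0, -0.4]
gripper_width: 0.0243
finger_force: 20.0
clock: 17.15
tcp_pos: [0.4116, -0.2806, -0.0082]
eef_rot: [0.255, 3.131, -0.001]
ft_force: [0.8, -0.7, -4.0]
gripper_width: 0.0238
finger_force: 20.0
ft [ 2.26 -0.62 -4.88] sem [0.16 0.11 0.15]
[ 0.41135965 -0.28052762 -0.00862149] 0.023958918380784264
```

4.9 N means brass too, so B goes to the steel rack, -y lane (y ≈ 0.0873). Lower, grip firmly, straighten and slide over.

```bash
python3 -m crank '{"twist":[[0,0,0],[0,0,0],[0,0,0],[0,0,0],[0,0,0],[0,0,0],[0,0,0]],"translation":[[0.001,0,0.003],[0.002,0,0.006],[0.0025,0,0.008],[0.003,0,0.010],[0.003,0,0.010],[0.003,0,0.010],[0.003,0,0.010]],"gripper":[0,0,0,0,0,0,0]}' 20
python3 -m crank '{"twist":[[0,0,0],[0,0,0],[0,0,-1],[0,0,-3],[0,0,-5],[0,0,-7],[0,0,-8.5],[0,0,-9.3]],"translation":[[0,0,0],[0,0,0],[-0.004,0.004,0],[-0.010,0.012,0],[-0.016,0.020,0],[-0.022,0.030,0],[-0.028,0.040,0],[-0.032,0.050,0]],"gripper":[0,0,0,0,0,0,0,0]}' 58
python3 -c "
from h import *
s=arm.observe();T=R.from_rotvec(s['eef_rot']).as_matrix();print(s['tcp_pos'],np.degrees(np.arctan2(T[0,1],T[1,1])),tool([.46,.0873,-.0185]).round(4))"
```

```text
clock: 18.43
tcp_pos: [0.4082, -0.28, -0.0186]
eef_rot: [-0.255, -3.131, -0.0]
ft_force: [1.0, -0.1, -2.7]
gripper_width: 0.0245
finger_force: 20.0
clock: 19.1
tcp_pos: [0.4488, -0.235, -0.0186]
eef_rot: [-0.003, 3.141, -0.0]
ft_force: [-1.8, -3.9, -2.1]
gripper_width: 0.0223
finger_force: 58.0
[ 0.44880654 -0.23502086 -0.01860682] -0.12083860621786352 [-1.190e-02  3.223e-01 -2.000e-04]
```

```bash
for i in 1; do :; done
python3 -m crank '{"twist":[[0,0,0],[0,0,0],[0,0,0],[0,0,0],[0,0,0],[0,0,0],[0,0,0],[0,0,0]],"translation":[[-0.001,0.012,0],[-0.002,0.024,0],[-0.003,0.036,0],[-0.004,0.048,0],[-0.004,0.060,0],[-0.004,0.072,0],[-0.004,0.084,0],[-0.004,0.096,0]],"gripper":[0,0,0,0,0,0,0,0]}'
python3 -m crank '{"twist":[[0,0,0],[0,0,0],[0,0,0],[0,0,0],[0,0,0],[0,0,0],[0,0,0],[0,0,0]],"translation":[[-0.001,0.012,0],[-0.002,0.024,0],[-0.003,0.036,0],[-0.004,0.048,0],[-0.004,0.060,0],[-0.004,0.072,0],[-0.004,0.084,0],[-0.004,0.096,0]],"gripper":[0,0,0,0,0,0,0,0]}'
python3 - <<'E'
from h import *
s=arm.observe();T=R.from_rotvec(s['eef_rot']).as_matrix();print(s['tcp_pos'],np.degrees(np.arctan2(T[0,1],T[1,1])),s["ft_torque"],tool([.465,.0873,-.0185]).round(4))
im=arm.get_image("top");cv2.imwrite("pics/t2.png",im[:,:,::-1]);mn=im.min(2)
for u in range(280,350,4):
    c=mn[205:230,u];on=np.nonzero(c>150)[0]
    if len(on):print(u,205+on[0],ray("top",(u,205+on[0]-.5),.056)[:2].round(4))
E
```

```text
clock: 19.77
tcp_pos: [0.4519, -0.1386, -0.0186]
eef_rot: [-0.0, -3.141, -0.0]
ft_force: [-0.3, -4.3, -4.0]
gripper_width: 0.0228
finger_force: 58.0
clock: 20.43
tcp_pos: [0.4559, -0.0426, -0.0186]
eef_rot: [-0.0, -3.141, -0.0]
ft_force: [-1.0, -4.1, -2.5]
gripper_width: 0.0231
finger_force: 58.0
[ 0.45592925 -0.04263779 -0.01861599] 0.006506120763777148 [-0.46485468  0.0072445  -0.40433849] [-9.100e-03  1.299e-01 -1.000e-04]
288 223 [ 0.5805 -0.0152]
292 224 [ 0.5779 -0.0262]
296 224 [ 0.5781 -0.0371]
300 224 [ 0.5783 -0.048 ]
304 224 [ 0.5785 -0.0589]
308 225 [ 0.5759 -0.0698]
312 225 [ 0.5761 -0.0807]
```

```bash

python3 -m crank '{"twist":[[0,0,0],[0,0,0],[0,0,0],[0,0,0],[0,0,0],[0,0,0],[0,0,0],[0,0,0]],"translation":[[-0.001,0.012,0],[-0.002,0.024,0],[-0.003,0.036,0],[-0.004,0.048,0],[-0.005,0.060,0],[-0.006,0.072,0],[-0.007,0.084,0],[-0.008,0.096,0]],"gripper":[0,0,0,0,0,0,0,0]}'
python3 -m crank '{"twist":[[0,0,0],[0,0,0],[0,0,0],[0,0,0],[0,0,0]],"translation":[[0,0.010,0],[0,0.020,0],[0,0.028,0],[0,0.034,0],[0,0.034,0]],"gripper":[0,0,0,0,0]}'
cat > lid.py <<'E'
from h import *
import sys
x0,x1=int(sys.argv[1]),int(sys.argv[2])
s=arm.observe();T=R.from_rotvec(s['eef_rot']).as_matrix();print(s['tcp_pos'],np.degrees(np.arctan2(T[0,1],T[1,1])),s["ft_torque"])
im=arm.get_image("top");cv2.imwrite("pics/tl.png",im[:,:,::-1]);g=im.min(2).astype(float)
def cross(a,off):  # first subpixel crossing of 140
    i=np.nonzero(a>140)[0]
    if not len(i) or i[0]==0: return None
    i=i[0];return off+i-1+(140-a[i-1])/(a[i]-a[i-1])
B=[(u,cross(g[200:235,u],200)) for u in range(x0,x1)]
B=np.array([b for b in B if b[1]]);med=np.median(B[:,1]);B=B[abs(B[:,1]-med)<2.5]
W=np.array([ray("top",b,.056)[:2] for b in B]);W=W[4:-4];f=np.polyfit(W[:,1],W[:,0],1)
print("back edge x",W[:,0].mean().round(4),"y",W[:,1].min().round(4),W[:,1].max().round(4),"yaw",-np.degrees(np.arctan(f[0])).round(2))
v0=int(med)+3
for nm,flip in(("L",0),("R",1)):
    P=[]
    for v in range(v0,v0+13):
        r=g[v,x0-8:x1+8]
        c=cross(r[::-1] if flip else r,0)
        if c: P.append(((x1+7-c) if flip else (x0-8+c),v))
    W=np.array([ray("top",p,.056)[:2] for p in P]);f=np.polyfit(W[:,0],W[:,1],1);print(nm,"y",np.median(W[:,1]).round(4),"yaw",np.degrees(np.arctan(f[0])).round(2),len(P))
E
python3 lid.py 232 268
```

```text
clock: 21.15
tcp_pos: [0.4636, 0.0529, -0.0187]
eef_rot: [-0.0, -3.141, 0.0]
ft_force: [-0.1, -3.5, -3.0]
gripper_width: 0.0227
finger_force: 58.0
clock: 21.57
tcp_pos: [0.4638, 0.0872, -0.0187]
eef_rot: [0.002, -3.141, -0.0]
ft_force: [-0.6, -0.9, -2.5]
gripper_width: 0.0226
finger_force: 58.0
[ 0.46377531  0.08717225 -0.01866105] -0.0648265300680349 [-0.09084528  0.12856495 -0.12676529]
back edge x 0.5864 y 0.0612 0.1075 yaw -0.93
L y 0.121 yaw -3.28 13
R y 0.0491 yaw 0.11 13
```

B is at most about 1.5° off and centred within 2 mm. Trim the yaw and slide in.

```bash

python3 -m crank '{"twist":[[0,0,-0.7],[0,0,-1.5],[0,0,-1.5],[0,0,-1.5],[0,0,-1.5],[0,0,-1.5],[0,0,-1.5],[0,0,-1.5]],"translation":[[0,0,0],[-0.005,0,0],[-0.012,0,0],[-0.019,0,0],[-0.026,0,0],[-0.032,0,0],[-0.037,0,0],[-0.040,0,0]],"gripper":[0,0,0,0,0,0,0,0]}'
python3 lid.py 228 266
python3 -c "from h import *;print(tool([.575,.0873,-.0187]).round(4))"
```

```text
clock: 22.28
tcp_pos: [0.5026, 0.086, -0.0188]
eef_rot: [0.042, -3.137, -0.0]
ft_force: [-7.7, 0.5, 3.8]
gripper_width: 0.0227
finger_force: 58.0
[ 0.50259257  0.08597765 -0.01876057] -1.5436360076683648 [ 0.02457931  1.33037099 -0.03589667]
back edge x 0.6254 y 0.0651 0.1115 yaw 1.14
L y 0.1248 yaw -6.08 6
R y 0.0525 yaw -0.8 13
[-0.0719 -0.0006 -0.0003]
```

```bash

python3 -m crank '{"twist":[[0,0,0.3],[0,0,0.7],[0,0,0.7],[0,0,0.7],[0,0,0.7],[0,0,0.7],[0,0,0.7],[0,0,0.7]],"translation":[[-0.006,0,0],[-0.013,0,0],[-0.020,-0.0003,0],[-0.027,-0.0003,0],[-0.034,-0.0003,0],[-0.041,-0.0003,0],[-0.047,-0.0005,0],[-0.052,-0.0005,0]],"gripper":[0,0,0,0,0,0,0,0]}'
python3 -m crank '{"twist":[[0,0,0],[0,0,0],[0,0,0],[0,0,0],[0,0,0],[0,0,0],[0,0,0],[0,0,0]],"translation":[[-0.004,0,0],[-0.008,0,0],[-0.012,0,0],[-0.016,0,0],[-0.019,0,0],[-0.022,0,0],[-0.024,0,0],[-0.026,0,0]],"gripper":[0,0,0,0,0,0,0,0]}'
python3 -m crank '{"twist":[[0,0,0],[0,0,0],[0,0,0]],"translation":[[-0.001,0,0],[-0.002,0,0],[-0.003,0,0]],"gripper":[0,0,0]}'
```

```text
clock: 23.0
tcp_pos: [0.5545, 0.0868, -0.0187]
eef_rot: [0.023, -3.137, -0.0]
ft_force: [-8.8, -0.5, 3.9]
gripper_width: 0.0228
finger_force: 58.0
clock: 23.67
tcp_pos: [0.5801, 0.0872, -0.0188]
eef_rot: [0.023, -3.137, -0.0]
ft_force: [-8.4, -0.6, 3.6]
gripper_width: 0.0227
finger_force: 58.0
clock: 23.92
tcp_pos: [0.5831, 0.0872, -0.0187]
eef_rot: [0.023, -3.137, -0.0]
ft_force: [-7.2, -1.2, 3.7]
gripper_width: 0.0231
finger_force: 58.0
```

```bash

python3 -m crank '{"twist":[[0,0,0],[0,0,0],[0,0,0]],"translation":[[-0.001,0,0],[-0.002,0,0],[-0.003,0,0]],"gripper":[0,0,0]}'
python3 -m crank '{"twist":[[0,0,0],[0,0,0]],"translation":[[-0.0007,0,0],[-0.0014,0,0]],"gripper":[0,0]}'
python3 -m crank '{"twist":[[0,0,0],[0,0,0]],"translation":[[-0.0007,0,0],[-0.0014,0,0]],"gripper":[0,0]}'
```

```text
clock: 24.17
tcp_pos: [0.5861, 0.0872, -0.0187]
eef_rot: [0.023, -3.137, -0.0]
ft_force: [-7.9, -1.0, 3.2]
gripper_width: 0.0222
finger_force: 58.0
clock: 24.33
tcp_pos: [0.5875, 0.0873, -0.0187]
eef_rot: [0.023, -3.137, -0.0]
ft_force: [-8.8, 0.5, 4.3]
gripper_width: 0.0227
finger_force: 58.0
clock: 24.5
tcp_pos: [0.588, 0.0873, -0.0188]
eef_rot: [0.023, -3.135, -0.0]
ft_force: [-14.1, 0.2, 8.5]
gripper_width: 0.0225
finger_force: 58.0
```

```bash

python3 -m crank '{"twist":[[0,0,0],[0,0,0]],"translation":[[-0.0007,0,0],[-0.001,0,0]],"gripper":[0,0]}'
python3 -m crank '{"twist":[[0,0,0],[0,0,0],[0,0,0],[0,0,0],[0,0,0],[0,0,0],[0,0,0]],"translation":[[0.001,0,0],[0.001,0,0],[0.001,0,0],[0.001,0,0],[0.001,0,0],[0.001,0,0],[0.001,0,0]],"gripper":[0,0,0.03,0.04,0.05,0.06,0.06]}' 20
python3 -m crank '{"twist":[[0,0,0],[0,0,0],[0,0,0],[0,0,0],[0,0,0],[0,0,0],[0,0,0],[0,0,0]],"translation":[[0,0,-0.01],[0,0,-0.03],[0,0,-0.06],[0,0,-0.09],[0.02,-0.03,-0.11],[0.05,-0.06,-0.13],[0.09,-0.09,-0.14],[0.12,-0.12,-0.14]],"gripper":[0.06,0.06,0.06,0.06,0.06,0.06,0.06,0.06]}'
python3 -m crank '{"twist":[[0,0,0],[0,0,0],[0,0,0],[0,0,0],[0,0,0],[0,0,0]],"translation":[[0.03,-0.02,0],[0.06,-0.05,0],[0.09,-0.08,0],[0.12,-0.11,0],[0.13,-0.13,0],[0.13,-0.13,0]],"gripper":[0.06,0.06,0.06,0.06,0.06,0.06]}'
python3 - <<'E'
from h import *
s=arm.observe();print(s["tcp_pos"],s["joint_vel"].round(3))
im=arm.get_image("top")
t=cv2.resize(im[140:240,180:300,::-1],None,fx=4,fy=4,interpolation=2)
sc=arm.get_image("scene")[270:390,270:370,::-1];sc=cv2.resize(sc,(320,400),interpolation=2)
cv2.imwrite("pics/end.png",np.hstack([t,sc]))
for n,roi in(("top",(195,210,285,240)),("scene",(270,270,370,390))):
    m=seg(n,im if n=="top" else arm.get_image("scene"),"red",roi);k,l,st,ce=cv2.connectedComponentsWithStats(m)
    for i in range(1,k):
        if st[i,4]>15:print(n,st[i,4],ray(n,ce[i],.036).round(4))
    print([(np.round(d["xyz"],3).tolist(),round(d["p"],2)) for d in arm.place_of("box_a_centre",n)])
E
```

```text
clock: 24.67
tcp_pos: [0.5879, 0.0873, -0.0188]
eef_rot: [0.023, -3.132, -0.0]
ft_force: [-17.5, -1.6, 10.0]
gripper_width: 0.0228
finger_force: 57.9
clock: 25.25
tcp_pos: [0.5912, 0.0873, -0.0185]
eef_rot: [-0.022, 3.141, -0.0]
ft_force: [0.2, -0.2, 0.1]
gripper_width: 0.0546
finger_force: 0.0
clock: 25.92
tcp_pos: [0.4825, -0.0246, 0.1229]
eef_rot: [-0.024, 3.138, -0.002]
ft_force: [0.4, -0.9, -0.9]
gripper_width: 0.0602
finger_force: 0.0
clock: 26.42
tcp_pos: [0.3535, -0.1588, 0.1215]
eef_rot: [-0.015, 3.141, -0.003]
ft_force: [0.6, 0.9, 0.5]
gripper_width: 0.0599
finger_force: 0.0
[ 0.35350695 -0.15875073  0.12151457] [ 0.092  0.014 -0.014  0.023  0.007  0.105]
top 61 [0.5862 0.1838 0.036 ]
top 62 [0.5868 0.0882 0.036 ]
[([0.66, 0.183, 0.03], 0.62), ([0.668, -0.36, 0.001], 0.59)]
scene 71 [0.5868 0.0851 0.036 ]
scene 74 [0.5862 0.1807 0.036 ]
scene 109 [0.8333 0.1493 0.036 ]
[([0.665, 0.179, 0.029], 0.79), ([0.667, 0.355, -0.004], 0.47)]
```

View pics/end.png

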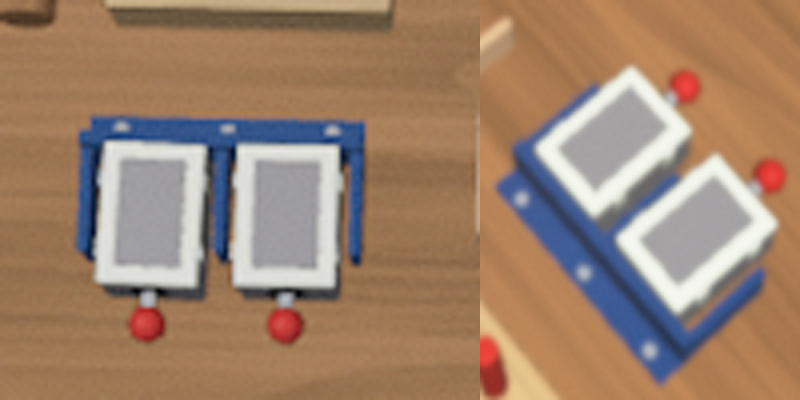

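Both boxes sit flat, straight and against the back stop in the blue rack (knobs at crop (147,324) and (285,326)), and the arm is clear.

```bash
python3 -c "
from plant import arm
print(arm.hand_in())"
```

```text
the job is handed in; nothing more can be done
None
```

Both boxes felt heavy (about 4.1 N and 5.0 N when lifted), so I took each for brass and slid it fully home into its own lane of the blue steel rack; the job is handed in at about 27 s, result not yet reported.

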